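# Hold a rock block in the corner of the measuring stand

### The job

Pick up the sawn rock block from the bench and lay it flat on the plate of the measuring stand, then bring its long side flush along the fence with its end butted against the stop block. Finish while holding it there for the reading: with the fingers still pushing it diagonally, firmly into the fence and down onto the plate at the same time, and do not let go. Leave the core plug, the bottle and the vial rack where they are.

Things in the scene. Friction and masses are not known exactly. Their poses are not given: they have to be found in the camera images.
- block: The workpiece: a sawn rectangular sandstone block, brown with faint bands, 90 mm long (its x axis), 45 mm wide (y), 36 mm high (z), 0.3 to 0.42 kg. Origin at the centre of its underside; it lies on the bench left or right of the stand with z up, and must stay that way up.
- plate: Flat steel plate of the stand, 145 mm (x) by 270 mm (y), 12 thick, on feet; fixed. Origin at the centre of its upper face, 20 mm above the bench. x points from the robot's side to the fence, z up. The block drags on it (friction), so push at least as hard forwards as down: about 14 N forwards and 8 N down makes it press well on both.
- fence: Aluminium fence bar with scale marks on top, 270 mm long (y), 20 thick, 36 high above the plate; fixed at the plate's far edge. Origin at plate level, at the foot of the middle of its working face; x points into the fence (the free plate, 124 mm deep, lies on the -x side), y along the fence to the robot's left, z up.
- stop: The stop, a fixed dark steel bar on the plate square to the fence, nearer its +y end, its place varies: 85 mm from the fence to -x, 30 wide (y), 30 high, brass thumbscrew to 42 mm. Origin at plate level, in the corner of fence and working face; that face looks to -y, its body lies on the +y side. Axes as the fence's. The finished block's origin is 45 mm along -y and 22.5 mm along -x.
- core: Bystander: a short drilled rock core plug standing on end, 50 mm diameter, 50 mm high, on the side of the stand where the block is not. Origin at the centre of its underside.
- bottle: Bystander: a white plastic bottle, 64 mm diameter, 150 mm high, standing beyond the stand on the robot's right. Origin at the centre of its underside.
- rack: Bystander: a white rack of capped vials, 100 by 180 mm, 75 mm high, beyond the stand on the robot's left. Origin at the centre of its underside.
Things that resemble listed ones, but are neither listed nor needed, are in the scene too. Leave any blue or green look-alike of the block alone.

How it is judged (in metres and radians):
At the end, for the whole second after the job is handed in: Fingers push the block (over 4 N); it presses the fence with over 3 N and the plate with over 8 N, weight included; flat on the plate (2 mm, 2 deg), long side on the fence (gap under 2 mm, 2 deg), end within 3.5 mm of the stop's face, still; kept up through the last second (contact force between block and fence above 3 N and contact force between block and plate above 8 N and contact force between the fingers and block above 4 N and x of block in the frame of fence above -0.0245 m and y of block in the frame of stop between -0.0485 and -0.042 m and z of block in the frame of plate between -0.003 and 0.002 m and angle between the x axis of block and the y axis of fence, either way round below 0.035 rad and angle between block's own z axis and vertical below 0.035 rad and linear speed of block below 0.01 m/s); the arm keeps its last pose, push and grip.
It fails at once if the core plug was moved more than 15 mm (distance of core from where it was at the start of the episode above 0.015 m).
It fails at once if the bottle was moved more than 15 mm (distance of bottle from where it was at the start of the episode above 0.015 m).
It fails at once if the vial rack was moved more than 15 mm (distance of rack from where it was at the start of the episode above 0.015 m).
It also fails if it takes over 51 s, if anything falls off the work surface, if the arm or the gripper's body presses on something with over 40 N, if the wrist force passes 120 N, or if a joint passes its speed limit or range.

### The arm

A 7-joint arm with a two-finger parallel gripper is mounted at the origin on the work surface. World frame = base frame: x ahead of the robot, y to its left, z up, the work surface at z = 0. Lengths are in mm, angles in rad, forces in N, time in s.
With the tool pointing down it reaches from about 400 to 900 mm from the base axis. Payload 5.5 kg.
Tool frame: the origin (TCP) lies between the finger pads; the fingertips stand 8 mm ahead of it and the grasp point (between the pads) lies 11 mm behind it (manip.tip_reach is the distance from the TCP to the fingertips, in mm); z points along the fingers, y is the line along which they close (so a half turn about z gives the same grasp; the last joint's range is limited). The gripper opens to 85 mm and grips with 20 to 120 N. Pads are 22 mm wide; open, the fingers measure 114 mm over their backs; the gripper's body (76 mm by 85 mm) begins 54 mm behind the grasp point. The pads swing forward as they close: fully open they stand 13 mm farther back than shut.
Start: joints at [-0.938, 0.501, -0.427, 1.55, 0.221, 1.138, -0.21], TCP at [234.892, 606.074, 239.31] pointing down, gripper open.
Joint ranges: [-2.88, 2.88], [-0.31, 2.03], [-1.54, 1.56], [0.2, 2.42], [-1.41, 4.55], [0.19, 2.02], [-2.57, 2.57]. Speed limits (rad/s): [2.57, 2.57, 3.14, 3.14, 3.14, 3.14, 3.14].

### API

Orientations are given as a unit quaternion [w, x, y, z].
In Python, from bench import monitor, imaging, job, manip gives the robot as it stands.
- The arm moves only by the tool play_rows, never from a script. Its argument "series" is a list that holds one entry, the list of rows, each a list of 5 numbers: the shift along the world's x, y, z in m, then the turn about the world's z in rad, then the finger opening in m, from 0 to 0.0854. In form: [[[x, y, z, twist, gripper], ...]]. A call has 1 to 5 rows; each row is the pose to reach, as a shift and turn from the pose commanded when the call began; what a row does not reach only later rows make up. A row lasts 1/8 s, in which the tool goes at most 62.5 mm and 10.7 degrees, less where a joint would pass 70% of its speed; a pose out of reach is approached as far as the arm can. A call with a gripper value outside its range is refused whole. The fingers move at their own pace and stop on an object; the grip force is fixed at half the most. Time passes only in rows, so rows that repeat a pose let the fingers close. It gives the time, the measured TCP pose, the force, the opening and the grip force at its end, in the units of the state.
- monitor.get_obs(): the state, without advancing time (a new reading comes with each control period).
- imaging.grab_frame(name): name is "scene" or "top" or "wrist"; returns a dict with "image" (480x640x3 uint8, red, green, blue), "fx", "fy", "cx", "cy" (pixels), "R" (3x3) and "t" (3): a world point X has camera coordinates R X + t; the wrist camera has in their place "mount" (4x4, takes a point from camera to tool coordinates, whose origin is the TCP and whose axes are the flange's). Camera axes: x right, y down, z forward; pixel columns grow to the right and rows downward; lengths in mm; the calibration is good to about 2 mm. A picture is of the moment at which its call begins: read the wrist's pose just before it. There is no depth.
- job.hand_in(): hands the job in; it is judged then, once.
The state is a dict: "clock": time; "joints": joint angles; "qd": joint speeds; "joint_efforts": joint torques, N m; "tool_pos": TCP position; "eef_rot": TCP orientation; "ft_force": force on the tool from outside, world axes, zero at the start; "torque": the same for the moment, N m; "finger_gap": finger opening in mm; "grasp_force": force on a finger pad.
Only numpy, scipy, OpenCV 4.12 (cv2) and the standard library are available. Lean on these libraries where they do the work, as an engineer would, in place of code of your own. Each camera call takes 0.05 s, during which the arm holds its last target. There are 200 camera calls.

## Working session

There is one attempt and no reset: what is moved stays moved. The work goes in short steps, Python scripts to look and compute and a tool call to move; the robot and the scene stay as the last step left them, time stands still between calls to the robot, and variables do not carry over. Pictures are saved under pics/ and viewed, at most 10 in all, crops included, and the job is handed in when it is done.

Besides the shell and the picture viewer there is one more tool, called after "Request:" in YAML: its name, and indented under it one key for each argument. play_rows: Moves the arm, as the interface text tells. Its arguments: {"type":"object","properties":{"series":{"type":"array"}},"required":["series"]}

```bash
mkdir -p pics; cat > h.py <<'E'
import numpy as np, cv2
from bench import monitor, imaging, job, manip
def ray(f,u,v,z,R=None,t=None):
    R=np.array(f["R"]);t=np.array(f["t"]).ravel()
    d=R.T@np.array([(u-f["cx"])/f["fx"],(v-f["cy"])/f["fy"],1.]);c=-R.T@t
    return c+d*(z-c[2])/d[2]
def proj(f,X):
    p=np.array(f["R"])@np.array(X,float)+np.array(f["t"]).ravel()
    return p[0]/p[2]*f["fx"]+f["cx"],p[1]/p[2]*f["fy"]+f["cy"]
E
python3 - <<'E'
from h import *
for n in("top","scene"):
    f=imaging.grab_frame(n);cv2.imwrite(f"pics/{n}0.png",f["image"][:,:,::-1])
    R=np.array(f["R"]);print(n,(-R.T@np.array(f["t"]).ravel()).round(),f["fx"],R.round(2).tolist())
print(monitor.get_obs())
E
```

```text
top [ 322.   -8. 1115.] 477.67984155966803 [[-0.01, -1.0, -0.02], [-0.99, 0.02, -0.15], [0.15, 0.02, -0.99]]
scene [976. 237. 703.] 434.1791201249769 [[-0.44, 0.9, -0.02], [0.71, 0.34, -0.62], [-0.55, -0.29, -0.78]]
{'clock': 0.1, 'joints': array([-0.9378254 ,  0.50177154, -0.42677783,  1.55136106,  0.2208183 ,
        1.13830657, -0.21030557]), 'qd': array([ 1.78009280e-03, -1.59705915e-03,  6.70914669e-04, -1.04407301e-03,
       -6.44726546e-04,  2.60314756e-05, -3.86885208e-04]), 'joint_efforts': array([-1.14824809e-02, -5.70812166e+01, -5.83876133e+00, -2.81756508e+01,
        1.05221244e-02,  5.49822420e-03,  4.73811360e-05]), 'tool_pos': array([234.74531094, 605.46333183, 238.34299889]), 'eef_rot': array([-1.80651273e-04,  1.83820347e-01,  9.82959448e-01, -8.77514541e-04]), 'ft_force': array([ 1.05514273, -0.09710989,  0.50204903]), 'torque': array([ 0.00543507, -0.01145768, -0.06154029]), 'grasp_force': 0.0, 'finger_gap': 85.41212473313756}
```

View pics/top0.png

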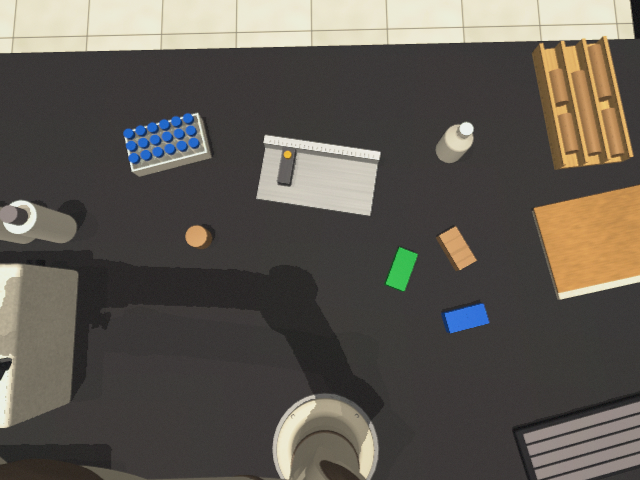

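View pics/scene0.png

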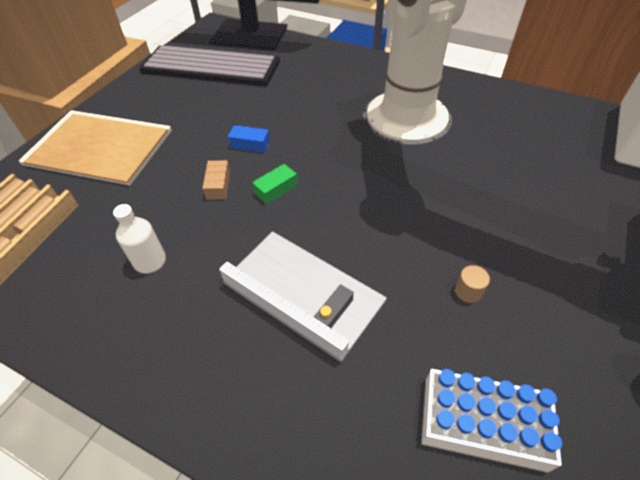

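The top view shows the block at about (457,248), the green look-alike at (402,269), and the blue one at (466,318). The stand spans (257..380, 137..215) with the stop at (287,167), and the core is at (198,237). I'll enlarge the stand and block.

```bash
python3 - <<'E'
import cv2,numpy as np
i=cv2.imread("pics/top0.png")
a=cv2.resize(i[130:220,250:390],None,fx=5,fy=5,interpolation=cv2.INTER_CUBIC)
cv2.imwrite("pics/c1.png",a)
b=cv2.resize(i[220:280,380:490],None,fx=7,fy=7,interpolation=cv2.INTER_CUBIC)
cv2.imwrite("pics/c2.png",b)
E
```

```text
(no output)
```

View pics/c1.png

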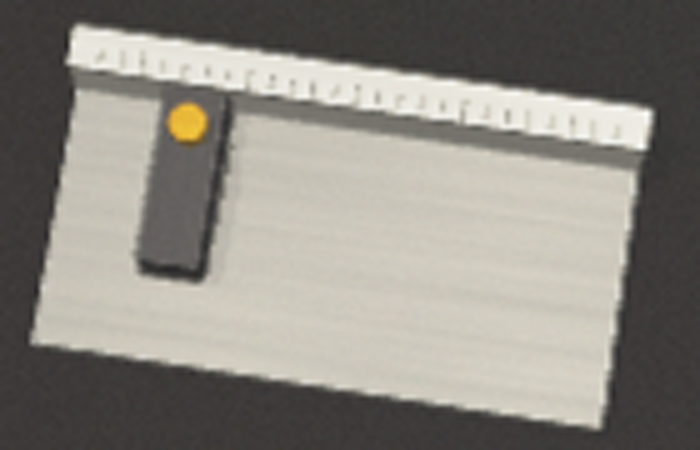

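View pics/c2.png

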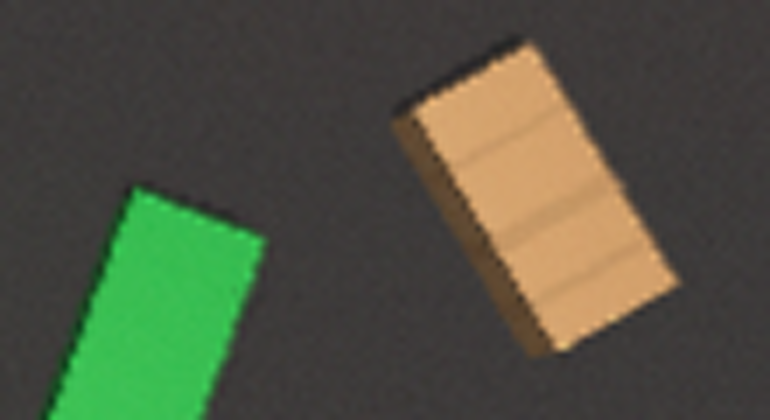

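Crop c1 shows the fence's top working edge running (67,64)–(648,150), with the plate's near corners at (32,345) and (602,428). The stop's working top edge runs about (222,97)–(199,268). In c2 the block's top corners are (412,110), (530,42), (680,283) and (560,352).

```bash
python3 - <<'E'
from h import *
f=imaging.grab_frame("top")
P=lambda u,v,z,s,x0,y0: ray(f,x0+(u+.5)/s-.5,y0+(v+.5)/s-.5,z)
n=np.linalg.norm
c=[P(u,v,36,7,380,220) for u,v in((412,110),(530,42),(680,283),(560,352))]
print("block",np.mean(c,0).round(1),[round(n(c[i]-c[i-1]),1) for i in range(4)])
d=(c[2]-c[1]+c[3]-c[0]);print("ang long",np.arctan2(d[1],d[0]))
g=[P(u,v,z,5,250,130) for u,v,z in((67,64,56),(648,150,56),(32,345,20),(602,428,20),(222,97,50),(199,268,50),(75,25,56),(653,108,56))]
for k in g: print(k.round(1))
y=g[0]-g[1];print("fence len",n(y),"ang y",np.arctan2(y[1],y[0]))
y2=g[2]-g[3];print("plate len",n(y2),np.arctan2(y2[1],y2[0]),"far",n(g[6]-g[7]))
Y=y/n(y);X=np.array([Y[1],-Y[0],0])
for q in g: print("rel fence mid",((q-(g[0]+g[1])/2)@X).round(1),((q-(g[0]+g[1])/2)@Y).round(1))
F=(g[0]+g[1])/2
o=monitor.get_obs();print(o["tool_pos"],manip.tip_reach)
print(ray(f,198,237,50),)
w=imaging.grab_frame("wrist");print(np.array(w["mount"]).round(3).tolist(),w["fx"])
E
```

```text
block [ 435.7 -307.6   36. ] [np.float64(89.9), np.float64(44.9), np.float64(90.2), np.float64(45.1)]
ang long -2.640001429066106
[684.5 130.8  56. ]
[ 638.4 -135.7   56. ]
[560.  151.5  20. ]
[ 516.  -114.3   20. ]
[669.3  59.6  50. ]
[588.2  70.7  50. ]
[703.2 127.2  56. ]
[ 658.3 -138.6   56. ]
fence len 270.46606343694873 ang y 1.3993852126470094
plate len 269.3974425235475 1.4068394710206118 far 269.5824556324017
rel fence mid 0.0 135.2
rel fence mid -0.0 -135.2
rel fence mid -126.2 134.4
rel fence mid -124.2 -135.0
rel fence mid -2.9 62.4
rel fence mid -84.7 59.5
rel fence mid 19.1 134.8
rel fence mid 20.1 -134.7
[234.77595687 605.57474974 238.50080628] 8.0
[467.12776816 277.99032429  50.        ]
[[0.001, -0.955, -0.296, 75.308], [1.0, 0.001, -0.0, 0.058], [0.0, -0.296, 0.955, -134.133], [0.0, 0.0, 0.0, 1.0]] 359.2386791913764
```

Request:
play_rows:
  series:
    - [[0.05,-0.05,0,-0.17,0.085],[0.1,-0.1,0,-0.34,0.085],[0.15,-0.15,0,-0.51,0.085],[0.19,-0.2,0,-0.68,0.085],[0.22,-0.25,0,-0.85,0.085]]

```text
clock: 0.82
tool_pos: [444.2, 372.3, 239.3]
eef_rot: [0.0, 0.575, 0.818, 0.0]
ft_force: [1.3, 0.7, -0.6]
finger_gap: 85.1
grasp_force: 0.0
```

Request:
play_rows:
  series:
    - [[0.01,-0.055,0,-0.16,0.085],[0.02,-0.11,0,-0.32,0.085],[0.02,-0.165,0,-0.48,0.085],[0.02,-0.22,0,-0.64,0.085],[0.02,-0.275,0,-0.8,0.085]]

```text
clock: 1.45
tool_pos: [462.6, 97.3, 239.4]
eef_rot: [0.0, 0.848, 0.53, 0.0]
ft_force: [0.4, -1.1, 0.2]
finger_gap: 84.9
grasp_force: 0.0
```

Request:
play_rows:
  series:
    - [[-0.005,-0.055,-0.01,-0.12,0.085],[-0.01,-0.11,-0.02,-0.24,0.085],[-0.02,-0.165,-0.03,-0.36,0.085],[-0.03,-0.22,-0.05,-0.48,0.085],[-0.04,-0.275,-0.07,-0.62,0.085]]

```text
clock: 2.08
tool_pos: [422.7, -177.5, 169.2]
eef_rot: [0.0, 0.969, 0.246, 0.001]
ft_force: [1.8, -0.8, -0.6]
finger_gap: 85.3
grasp_force: 0.0
```

```bash
python3 - <<'E'
from h import *
o=monitor.get_obs();print(o["tool_pos"],o["eef_rot"].round(4),o["joints"].round(2))
q=o["eef_rot"];a=np.arctan2(q[2],q[1]);print("closing",2*a-np.pi/2)
E
```

```text
[ 422.6668132  -177.53045983  169.16363418] [3.000e-04 9.692e-01 2.465e-01 7.000e-04] [ 0.03  0.23  0.35  2.1  -0.11  0.82 -0.63]
closing -1.0727344058989172
```

Request:
play_rows:
  series:
    - [[0.005,-0.05,-0.01,0,0.085],[0.01,-0.1,-0.03,0,0.085],[0.013,-0.13,-0.07,0,0.085],[0.013,-0.13,-0.11,0,0.085],[0.013,-0.13,-0.11,0,0.085]]

```text
clock: 2.7
tool_pos: [433.1, -304.5, 56.5]
eef_rot: [-0.003, 0.969, 0.248, -0.003]
ft_force: [-1.1, -0.2, 1.2]
finger_gap: 85.0
grasp_force: 0.0
```

```bash
python3 - <<'E'
from h import *
o=monitor.get_obs();print(o["tool_pos"],o["ft_force"])
f=imaging.grab_frame("wrist");cv2.imwrite("pics/w1.png",f["image"][:,:,::-1])
E
```

```text
[ 433.11374009 -304.53529925   56.46090328] [-1.09241577 -0.21224679  1.17493296]
```

View pics/w1.png

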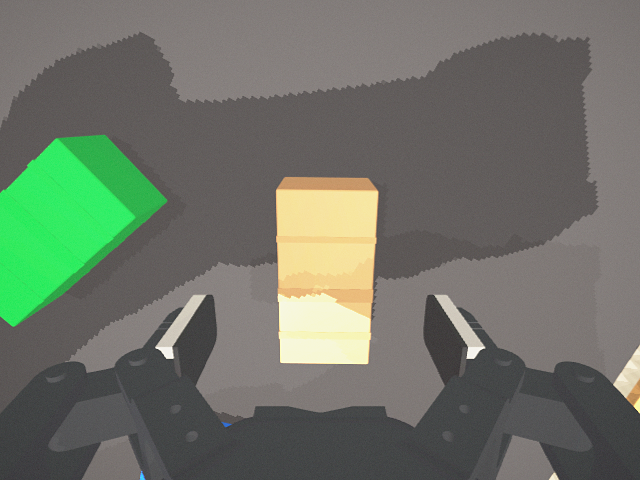

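The block sits centred between the open pads (edges at 277 and 377, pads at 215 and 425) and is aligned. The green one is clear of the fingers, so I'll descend and grip.

Request:
play_rows:
  series:
    - [[0,0,-0.03,0,0.085],[0,0,-0.044,0,0.085],[0,0,-0.044,0,0.03],[0,0,-0.044,0,0.03],[0,0,-0.044,0,0.03]]

```text
clock: 3.38
tool_pos: [436.8, -306.5, 16.8]
eef_rot: [0.001, 0.969, 0.248, 0.001]
ft_force: [-0.8, 1.8, 5.4]
finger_gap: 44.2
grasp_force: 63.0
```

Request:
play_rows:
  series:
    - [[0,0,0,0,0.03],[0,0,0,0,0.03],[0,0,0.03,0,0.03],[0,0,0.07,0,0.03],[0,0,0.11,0,0.03]]

```text
clock: 4.0
tool_pos: [435.2, -305.6, 126.3]
eef_rot: [-0.0, 0.969, 0.248, -0.0]
ft_force: [0.5, -0.4, -3.8]
finger_gap: 44.2
grasp_force: 62.6
```

Request:
play_rows:
  series:
    - [[0.025,0.045,0,0.17,0.03],[0.05,0.09,0,0.34,0.03],[0.075,0.14,0,0.51,0.03],[0.1,0.185,0,0.68,0.03],[0.125,0.23,0,0.85,0.03]]

```text
clock: 4.62
tool_pos: [561.0, -74.5, 125.4]
eef_rot: [-0.0, 0.778, 0.628, -0.0]
ft_force: [1.8, -0.1, -3.6]
finger_gap: 44.1
grasp_force: 62.9
```

Request:
play_rows:
  series:
    - [[0.02,0.04,0,0.05,0.03],[0.04,0.075,0,0.05,0.03],[0.05,0.09,0,0.05,0.03],[0.05,0.09,0,0.05,0.03],[0.05,0.09,0,0.05,0.03]]

```text
clock: 5.25
tool_pos: [609.8, 11.5, 125.0]
eef_rot: [0.0, 0.765, 0.644, -0.001]
ft_force: [-0.3, -0.1, -3.1]
finger_gap: 44.0
grasp_force: 62.7
```

```bash
python3 - <<'E'
from h import *
o=monitor.get_obs();print(o["tool_pos"],o["ft_force"],o["joints"].round(2))
q=o["eef_rot"];a=np.arctan2(q[2],q[1]);print("closing",2*a-np.pi/2)
f=imaging.grab_frame("wrist");cv2.imwrite("pics/w2.png",f["image"][:,:,::-1])
E
```

```text
[609.75262557  11.46512105 125.00492603] [-0.27867437 -0.11091643 -3.08753172] [-0.14  0.53  0.1   1.76 -0.06  0.86 -0.18]
closing -0.17129050712721128
```

View pics/w2.png

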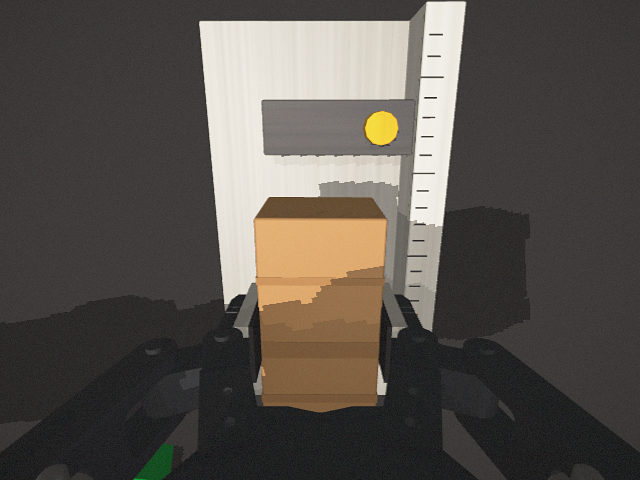

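The view shows the block gripped square (sides at 256 and 386). Ahead of it, the stop's working edge is at row 154 (columns 264–414), and the fence's top edge runs near (427,5)–(405,300), parallel to the block.

```bash
python3 - <<'E'
from h import *
from scipy.spatial.transform import Rotation as Ro
o=monitor.get_obs();f=imaging.grab_frame("wrist");M=np.array(f["mount"])
q=o["eef_rot"];T=np.eye(4);T[:3,:3]=Ro.from_quat([q[1],q[2],q[3],q[0]]).as_matrix();T[:3,3]=o["tool_pos"];W=T@M
Y=np.array([.167,.986,0]);X=np.array([.986,-.167,0])
def P(u,v,z):
    d=W[:3,:3]@np.array([(u-f["cx"])/f["fx"],(v-f["cy"])/f["fy"],1]);c=W[:3,3];return c+d*(z-c[2])/d[2]
for n,u,v,z in(("stopL",264,154,50),("stopR",414,154,50),("fence a",426,5,56),("fence b",405,300,56),("blk end top L",255,219,144.5-o["tool_pos"][2]+125-17+0),("blk end R",386,219,127.5+17),):
    p=P(u,v,z);r=p-o["tool_pos"];print(n,p.round(1),"relTCP X,Y",(r@X).round(1),(r@Y).round(1))
E
```

```text
stopL [588.3  72.7  50. ] relTCP X,Y -31.5 56.9
stopR [672.7  58.   50. ] relTCP X,Y 54.2 56.6
fence a [683.9 130.1  56. ] relTCP X,Y 53.2 129.6
fence b [657.3 -30.3  56. ] relTCP X,Y 53.7 -33.0
blk end top L [592.5  54.4 127.4] relTCP X,Y -24.3 39.6
blk end R [639.1  51.1 144.5] relTCP X,Y 22.2 44.2
```

Request:
play_rows:
  series:
    - [[0,0,-0.03,0,0.03],[0,0,-0.06,0,0.03],[0,0,-0.08,0,0.03],[0,0,-0.085,0,0.03],[0,0,-0.0865,0,0.03]]

```text
clock: 5.98
tool_pos: [611.3, 13.7, 39.2]
eef_rot: [0.0, 0.764, 0.645, 0.0]
ft_force: [0.8, -0.5, -3.9]
finger_gap: 43.9
grasp_force: 62.6
```

Request:
play_rows:
  series:
    - [[0.0005,0.004,0,0,0.03],[0.001,0.007,0,0,0.03],[0.0015,0.009,0,0,0.03],[0.0015,0.0105,0,0,0.03],[0.0015,0.0105,0,0,0.03]]

```text
clock: 6.6
tool_pos: [612.7, 23.1, 39.2]
eef_rot: [0.001, 0.765, 0.645, -0.0]
ft_force: [-0.1, -4.7, -1.1]
finger_gap: 44.1
grasp_force: 63.0
```

Request:
play_rows:
  series:
    - [[0,0,-0.001,0,0.03],[0,0,-0.002,0,0.03],[0,0,-0.003,0,0.03],[0,0.0005,-0.003,0,0.03],[0,0.0005,-0.003,0,0.03]]

```text
clock: 7.22
tool_pos: [612.5, 23.2, 36.8]
eef_rot: [0.001, 0.765, 0.644, -0.0]
ft_force: [-3.0, -6.2, 5.3]
finger_gap: 43.9
grasp_force: 63.9
```

It's on the plate and against the stop, so I'll release partway, lift, and close the fingers behind the block.

Request:
play_rows:
  series:
    - [[0,0,0,0,0.057],[0,0,0,0,0.057],[0,0,0,0,0.057],[0,0,0.02,0,0.057],[0,0,0.06,0,0.057]]

```text
clock: 7.85
tool_pos: [611.0, 25.2, 95.8]
eef_rot: [-0.001, 0.764, 0.645, -0.001]
ft_force: [0.6, 0.5, 0.2]
finger_gap: 57.0
grasp_force: 0.0
```

Request:
play_rows:
  series:
    - [[-0.03,0.005,0.01,0,0.0],[-0.06,0.01,0.01,0,0.0],[-0.06,0.01,0.01,0,0.0],[-0.06,0.01,0.01,0,0.0],[-0.06,0.01,0.01,0,0.0]]

```text
clock: 8.48
tool_pos: [553.6, 34.8, 106.3]
eef_rot: [0.0, 0.764, 0.645, 0.001]
ft_force: [0.4, 0.3, 0.9]
finger_gap: 0.2
grasp_force: 0.0
```

```bash
python3 - <<'E'
from h import *
o=monitor.get_obs();print(o["tool_pos"],o["ft_force"],o["joints"].round(2),o["finger_gap"])
f=imaging.grab_frame("wrist");cv2.imwrite("pics/w3.png",f["image"][:,:,::-1])
E
```

```text
[553.59245594  34.84802607 106.27665093] [0.42134178 0.26942668 0.89589004] [-0.19  0.47  0.09  1.91 -0.06  0.76 -0.23] 0.2040625777016652
```

View pics/w3.png

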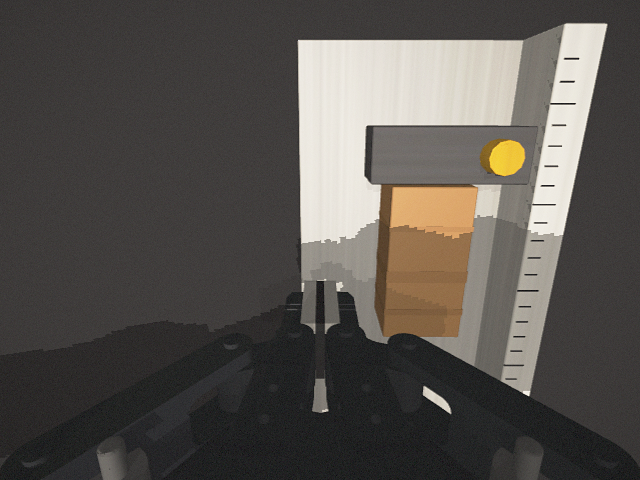

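Request:
play_rows:
  series:
    - [[0,0,-0.03,0,0],[0,0,-0.056,0,0],[0,0,-0.066,0,0],[0.008,-0.002,-0.066,0,0],[0.016,-0.004,-0.066,0,0]]

```text
clock: 9.15
tool_pos: [570.1, 30.8, 40.8]
eef_rot: [0.001, 0.764, 0.645, 0.001]
ft_force: [0.5, -0.4, 0.1]
finger_gap: -0.0
grasp_force: 0.0
```

Request:
play_rows:
  series:
    - [[0.006,-0.001,0,0,0],[0.01,-0.0015,0,0,0],[0.015,-0.002,0,0,0],[0.02,-0.0025,0,0,0],[0.025,-0.003,0,0,0]]

```text
clock: 9.78
tool_pos: [591.4, 27.5, 39.6]
eef_rot: [-0.001, 0.764, 0.645, -0.002]
ft_force: [-7.8, -1.7, 5.6]
finger_gap: -0.2
grasp_force: 3.7
```

Request:
play_rows:
  series:
    - [[0.004,-0.0005,0,0,0],[0.008,-0.001,0,0,0],[0.011,-0.0015,0,0,0],[0.013,-0.0018,0,0,0],[0.015,-0.002,0,0,0]]

```text
clock: 10.4
tool_pos: [606.0, 25.1, 39.5]
eef_rot: [-0.001, 0.764, 0.645, -0.002]
ft_force: [-8.2, -2.2, 6.7]
finger_gap: 0.1
grasp_force: 4.0
```

Request:
play_rows:
  series:
    - [[0.001,-0.0002,0,0,0],[0.002,-0.0004,0,0,0],[0.003,-0.0006,0,0,0],[0.004,-0.0007,0,0,0],[0.004,-0.0007,0,0,0]]

```text
clock: 11.02
tool_pos: [606.1, 25.2, 39.1]
eef_rot: [-0.004, 0.764, 0.645, -0.005]
ft_force: [-18.1, -0.7, 14.3]
finger_gap: 0.1
grasp_force: 8.8
```

Request:
play_rows:
  series:
    - [[0.001,-0.0001,0.0005,0,0],[0.002,-0.0002,0.0005,0,0],[0.003,-0.0003,0.0005,0,0],[0.003,-0.0003,0.0005,0,0],[0.003,-0.0003,0.0005,0,0]]

```text
clock: 11.65
tool_pos: [606.1, 25.2, 39.2]
eef_rot: [-0.006, 0.764, 0.645, -0.007]
ft_force: [-24.6, 1.1, 19.4]
finger_gap: -0.3
grasp_force: 12.2
```

```bash
python3 - <<'E'
from h import *
o=monitor.get_obs();print(o["tool_pos"],o["ft_force"],o["clock"])
f=imaging.grab_frame("wrist");a=f["image"][:,:,::-1]
t=imaging.grab_frame("scene")["image"][:,:,::-1]
cv2.imwrite("pics/w4.png",np.hstack([cv2.resize(a[100:420,220:620],None,fx=1,fy=1),cv2.resize(t[220:380,200:400],(400,320),interpolation=cv2.INTER_CUBIC)]))
E
```

```text
[606.12353418  25.20486874  39.15015129] [-24.62459007   1.1391902   19.37480207] 11.65
```

View pics/w4.png

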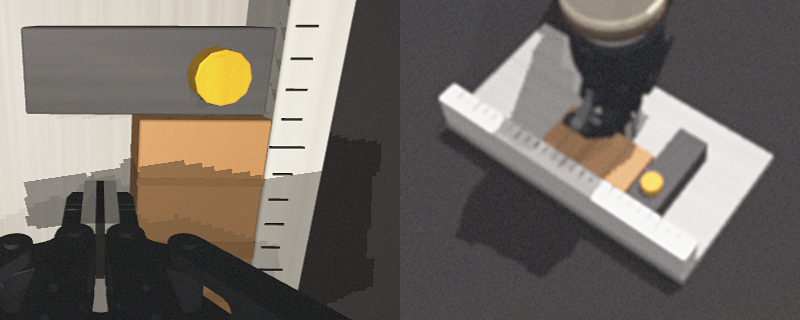

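It's flush with the fence and butted to the stop (wrist view: block end touches the stop and its side meets the fence). I'll ease the down force a little.

Request:
play_rows:
  series:
    - [[0,0,0.0005,0,0],[0,0,0.001,0,0],[0,0,0.001,0,0],[0,0,0.001,0,0],[0,0,0.001,0,0]]

```text
clock: 12.38
tool_pos: [606.1, 25.2, 39.2]
eef_rot: [-0.006, 0.764, 0.645, -0.007]
ft_force: [-21.5, 1.0, 12.1]
finger_gap: 0.3
grasp_force: 10.7
```

Request:
play_rows:
  series:
    - [[0,0,0,0,0],[0,0,0,0,0],[0,0,0,0,0],[0,0,0,0,0],[0,0,0,0,0]]

```text
clock: 13.0
tool_pos: [606.1, 25.2, 39.2]
eef_rot: [-0.006, 0.764, 0.645, -0.007]
ft_force: [-20.3, 0.4, 11.5]
finger_gap: 0.0
grasp_force: 10.7
```

```bash
python3 -c "
from h import *
print(job.hand_in(), monitor.get_obs()['ft_force'])"
```

```text
the job is handed in; nothing more can be done
the job is handed in; nothing more can be done
```

The block is flat on the plate, flush along the fence and butted against the stop, and I handed the job in at about 13 s with the closed fingers still pushing it about 20 N forwards and 11.5 N down; no verdict came back.

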